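# Sort the hallway shelf after the guests have gone

### The job

Tidy the hallway shelf: put both iron keys into the square wooden tray and the bottle opener into the long narrow tray, each lying flat on the tray's floor and not on top of anything, and nest the steel tumbler upright in the cork-sleeved cup, lowering it gently until it just rests there, without pressing or dropping it. Leave the cup standing upright on the shelf, and do not disturb the mint tin, the torch or the coasters.

Things in the scene. Friction and masses are not known exactly. Their poses are not given: they have to be found in the camera images.
- key_long: longer iron key, loose, flat, 105 long, 8 thick, dark. Origin: middle of its length, on the underside; x along the shaft from the round bow (33 wide ring, -x end) to the bit (two teeth at the +x end, out to y = +18), z up. Shaft 10 wide, bare from x = -18 to +33: grip it across there, about x = +5. About 70 g. All sizes in mm.
- key_short: shorter iron key, loose, flat, 75 long, 8 thick, dark. Origin and axes as for the longer key; bow 22 wide, one tooth at the +x end, out to y = +14. Shaft 10 wide, bare from x = -15 to +28: grip it across there, about x = +5. About 40 g. All sizes in mm.
- opener: flat steel bottle opener, loose, flat, 130 long, 7 thick: a bar handle 22 wide from x = -65 to +27, then an open rectangular head 40 wide up to x = +65. Origin: middle of its length on the underside; x along the handle towards the head, z up. Grip it across at the origin. About 80 g. All sizes in mm.
- tumbler: plain steel tapered tumbler, loose, upright, open at the top: 88 high, 40 across at the base widening evenly to 61 at the rim, wall 2.5. Origin: centre of its underside, z up. About 120 g. All sizes in mm.
- cup: squat cork-sleeved metal cup, loose, upright, open: 70 high, 57 across at the base, 73 at the rim. Inside 58 across at the mouth, narrowing with the tumbler's taper to 46 at the floor, which lies 18 above the origin: the tumbler rests on it with 3 play all round, its rim 36 above the cup's. Origin: centre of its underside, z up. About 280 g. All sizes in mm.
- tray_keys: square wooden tray, open-topped, fixed to the shelf: 160 x 160 outside, 22 high, walls and floor 5 thick (150 x 150 inside, inner floor 5 above the origin). Origin: centre of its underside; x and y along its sides, z up. Takes both keys. All sizes in mm.
- tray_opener: long narrow wooden tray, open-topped, fixed to the shelf: 180 long (along its x) x 96 wide (y) outside, 22 high, walls and floor 5 thick (170 x 86 inside, inner floor 5 above the origin). Origin: centre of its underside, z up. Takes the bottle opener. All sizes in mm.
- tin: bystander: closed mint tin lying flat, 62 x 96 x 23 high, loose. Origin: centre of its underside. All sizes in mm.
- torch: bystander: yellow plastic torch standing on its lens, 118 high, 48 across at the foot and 32 across above, loose. Origin: centre of its foot. All sizes in mm.
- coasters: bystander: stack of round cork coasters, 94 across, 24 high, loose. Origin: centre of its underside. All sizes in mm.

How it is judged:
At the end, for the whole second after the job is handed in: Both keys flat (0.07 rad) on the square tray's floor, opener likewise in the long tray; tumbler in the cup within 8 mm of its axis, underside 10 to 24 mm above the cup's, tilt under 0.12 rad; cup upright (0.06 rad) on the shelf; all at rest (x of key_long in the frame of tray_keys between -0.075 and 0.075 m and y of key_long in the frame of tray_keys between -0.075 and 0.075 m and z of each of key_long, key_short in the frame of tray_keys below 0.008 m and angle between each of key_long, key_short, opener's own z axis and vertical below 0.07 rad and x of key_short in the frame of tray_keys between -0.075 and 0.075 m and y of key_short in the frame of tray_keys between -0.075 and 0.075 m and x of opener in the frame of tray_opener between -0.085 and 0.085 m and y of opener in the frame of tray_opener between -0.043 and 0.043 m and z of opener in the frame of tray_opener below 0.008 m and horizontal distance between tumbler and cup below 0.008 m and z of tumbler in the frame of cup between 0.01 and 0.024 m and angle between tumbler's own z axis and vertical below 0.12 rad and angle between cup's own z axis and vertical below 0.06 rad and height (world z) of cup below 0.005 m and linear speed of each of key_long, key_short, opener, tumbler, cup below 0.02 m/s and angular speed of each of key_long, key_short, opener, tumbler, cup below 0.2 rad/s); the robot touches nothing.
It fails at once if the mint tin is moved by more than 20 mm or tipped (distance of tin from where it was at the start of the episode above 0.02 m or angle between tin's own z axis and vertical above 0.3 rad).
It fails at once if the torch is moved by more than 20 mm or tipped (distance of torch from where it was at the start of the episode above 0.02 m or angle between torch's own z axis and vertical above 0.3 rad).
It fails at once if the coaster stack is moved by more than 20 mm or tipped (distance of coasters from where it was at the start of the episode above 0.02 m or angle between coasters's own z axis and vertical above 0.3 rad).
It fails at once if the tumbler is pressed or dropped hard into the cork-sleeved cup (more than 40 N between them) (contact force between tumbler and cup above 40 N).
It fails at once if the tumbler drops or plunges into the cork-sleeved cup (faster than 0.4 m/s inside it, a fall of about 8 mm) (horizontal distance between tumbler and cup below 0.015 m and z of tumbler in the frame of cup below 0.06 m and linear speed of tumbler above 0.4 m/s).
It also fails if it takes over 99 s, if anything falls off the work surface, if the arm or the gripper's body presses on something with over 40 N, if the wrist force passes 120 N, or if a joint passes its speed limit or range.

### The arm

A 7-joint arm with a two-finger parallel gripper is mounted at the origin on the work surface. World frame = base frame: x ahead of the robot, y to its left, z up, the work surface at z = 0. Lengths are in m, angles in rad, forces in N, time in s.
With the tool pointing down it reaches from about 0.425 to 0.8 m from the base axis. Payload 8.3 kg.
Tool frame: the origin (TCP) lies at the centre of the arm's flange, where the gripper is bolted on; the fingertips stand 173 mm ahead of it and the grasp point (between the pads) lies 155 mm ahead of it; z points along the fingers, y is the line along which they close (so a half turn about z gives the same grasp; the last joint's range is limited). The gripper opens to 85 mm and grips with 20 to 120 N. Pads are 22 mm wide; open, the fingers measure 114 mm over their backs; the gripper's body (76 mm by 85 mm) begins 54 mm behind the grasp point. The pads swing forward as they close: fully open they stand 13 mm farther back than shut.
Start: joints at [1.142, 0.383, 0.016, 1.37, -0.006, 1.388, -0.046], TCP at [0.224, -0.584, 0.405] pointing down, gripper open.
Joint ranges: [-2.95, 2.95], [-0.25, 2.06], [-1.52, 1.56], [0.18, 2.33], [-1.44, 4.58], [0.02, 2.06], [-3.01, 3.01]. Speed limits (rad/s): [2.39, 2.39, 3.01, 3.01, 3.14, 3.14, 3.14].

### API

Orientations are given as a 3x3 rotation matrix whose columns are the frame's x, y, z axes.
In Python, from bench import telemetry, cams, job gives the robot as it stands.
- The arm moves only by the tool carry_out, never from a script. Its argument "steps" is a list of rows, each a list of 7 numbers: the shift along the world's x, y, z in mm, then the turn, a rotation vector about the world's x, y, z in rad, then the opening, from -1 (shut) to 1 (fully open). A call has 1 to 8 rows; each row shifts and turns the commanded pose from where the row before left it; what a row does not reach is not made up. A row lasts 1/10 s, in which the tool goes at most 50 mm and 8.59 degrees, less where a joint would pass 70% of its speed; a pose out of reach is approached as far as the arm can. A call is refused whole if a number of a shift passes 50 or a number of a turn 0.15, either way. A call with a gripper value outside its range is refused whole. The fingers move at their own pace and stop on an object; "squeeze" is the grip in N (left out, the last holds). Time passes only in rows, so rows that do not move let the fingers close. It gives the time, the measured TCP pose, the force, the opening and the grip force at its end, in the units of the state.
- telemetry.get_state(): the state, without advancing time (a new reading comes with each control period).
- cams.snapshot(name): name is "side" or "top"; returns a dict with "color" (420x560x3 uint8, blue, green, red), "range_z" (420x560 float32, m along the optical axis (not along the pixel's ray), 0 where there is no reading), "camera_matrix" (3x3 intrinsics, pixels), "rvec" (rotation vector, rad) and "tvec" (3), from world to camera coordinates, as OpenCV has them. Camera axes: x right, y down, z forward; pixel columns grow to the right and rows downward; lengths in m; the calibration is good to about 2 mm. A picture is of the moment at which its call begins.
- job.job_done(): hands the job in; it is judged then, once.
The state is a dict: "time_s": time; "joints": joint angles; "qd": joint speeds; "tau": joint torques, N m; "tcp_pos": TCP position; "tcp_rot": TCP orientation; "force": force on the tool from outside, world axes, zero at the start; "ft_torque": the same for the moment, N m; "finger_gap": finger opening in m; "gripper_force": force on a finger pad.
Only numpy, scipy, OpenCV 4.12 (cv2) and the standard library are available. Lean on these libraries where they do the work, as an engineer would, in place of code of your own. Each camera call takes 0.05 s, during which the arm holds its last target. There are 200 camera calls.

## Working session

There is one attempt and no reset: what is moved stays moved. The work goes in short steps, Python scripts to look and compute and a tool call to move; the robot and the scene stay as the last step left them, time stands still between calls to the robot, and variables do not carry over. Pictures are saved under pics/ and viewed, at most 14 in all, crops included, and the job is handed in when it is done.

Besides the shell and the picture viewer there is one more tool, called after "Request:" in YAML: its name, and indented under it one key for each argument. carry_out: Moves the arm, as the interface text tells. Its arguments: {"type":"object","properties":{"steps":{"type":"array"},"squeeze":{"type":"number"}},"required":["steps"]}

```bash
mkdir -p pics
cat > h.py <<'E'
import numpy as np, cv2
from bench import telemetry, cams, job
def snap(n):
    s=cams.snapshot(n); R=cv2.Rodrigues(np.array(s["rvec"],float))[0]; t=np.array(s["tvec"],float).ravel()
    return s,R,t,np.array(s["camera_matrix"],float)
def cloud(s,R,t,K):
    h,w=s["range_z"].shape; v,u=np.mgrid[:h,:w]; z=s["range_z"]
    p=np.stack([(u-K[0,2])/K[0,0]*z,(v-K[1,2])/K[1,1]*z,z],-1)
    return (p-t)@R
def ray(px,z,R,t,K):
    px=np.atleast_2d(px).astype(float)
    d=np.c_[(px-K[[0,1],[2,2]])/K[[0,1],[0,1]],np.ones(len(px))]@R
    c=-R.T@t
    return c+d*((z-c[2])/d[:,2])[:,None]
E
python3 - <<'E'
from h import *
for n in("top","side"):
    s,R,t,K=snap(n); cv2.imwrite(f"pics/{n}0.png",s["color"]); print(n,-R.T@t,R[2],K[0,0]); np.savez(f"{n}0.npz",P=cloud(s,R,t,K),c=s["color"],R=R,t=t,K=K)
print(telemetry.get_state())
E
```

```text
top [0.25876252 0.00609265 1.46178061] [ 1.81409177e-01 -4.98903835e-04 -9.83407577e-01] 480.7708150090706
side [0.23895891 0.85265354 0.57458625] [ 0.26968661 -0.80864977 -0.52283333] 442.4565214009793
{'time_s': 0.1, 'joints': array([ 1.14208816,  0.38413332,  0.01638188,  1.3710592 , -0.00632934,
        1.38816922, -0.04652031]), 'qd': array([-5.66200618e-04, -1.98627256e-03, -5.27544773e-04, -2.71652152e-03,
       -9.94324754e-04,  9.81778034e-04, -2.21223135e-05]), 'tau': array([ 3.66602399e-03, -6.29123640e+01,  8.47911760e-01, -3.72751629e+01,
        1.69182604e-02,  1.04288338e-02,  3.90534240e-05]), 'tcp_pos': array([ 0.22355271, -0.58349188,  0.40378698]), 'tcp_rot': array([[ 9.33823775e-01,  3.57732837e-01, -6.12748777e-04],
       [ 3.57733361e-01, -9.33822390e-01,  1.60818538e-03],
       [ 3.10219157e-06, -1.72096243e-03, -9.99998519e-01]]), 'force': array([ 0.14339855, -0.60115941, -0.24599802]), 'ft_torque': array([ 0.00791336, -0.04056192,  0.02116278]), 'gripper_force': 0.0, 'finger_gap': 0.08559263352396636}
```

View pics/top0.png

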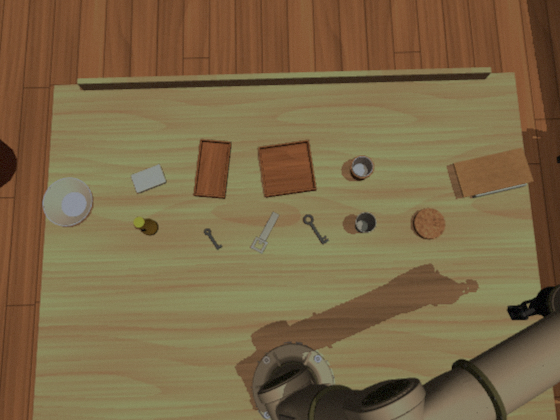

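View pics/side0.png

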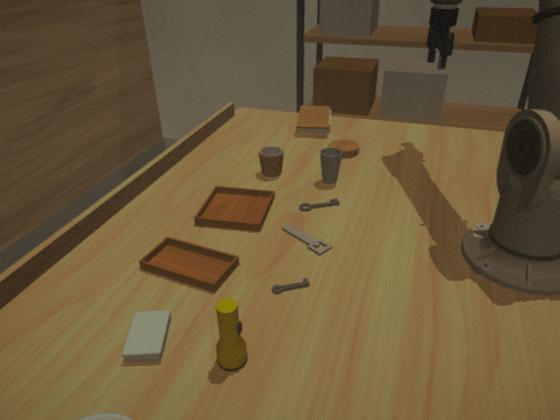

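The top view shows the cup at about (361,168), the tumbler (365,223), the long key from (308,218) to (324,241), the opener from its head (259,246) to its handle end (275,214), and the short key from (208,232) to (217,246). The trays are at (287,168) and (213,169). The side view shows the same layout: everything is upright and nothing overlaps.

```bash
cat > meas.py <<'E'
from h import *
D={n:np.load(f"{n}0.npz") for n in("top","side")}
def seg(n,box,z,f,show=None):
    d=D[n]; x0,y0,x1,y1=box; c=d["c"][y0:y1,x0:x1].astype(int)
    m=f(c,d["P"][y0:y1,x0:x1]); nn,l,st,_=cv2.connectedComponentsWithStats(m.astype(np.uint8))
    i=1+st[1:,4].argmax(); v,u=np.nonzero(l==i)
    p=ray(np.c_[u+x0,v+y0],z,d["R"],d["t"],d["K"])[:,:2]
    r=cv2.minAreaRect((p*1000).astype(np.float32)); mu=p.mean(0); w,V=np.linalg.eigh(np.cov(p.T)); a=V[:,1]; s=(p-mu)@a
    print(n,box,"n",len(p),"rect c",np.round(r[0],1),"size",np.round(r[1],1),"boxpts",np.round(cv2.boxPoints(r)).tolist(),"mean",np.round(mu*1000,1),"axdeg %.1f"%np.degrees(np.arctan2(a[1],a[0])), "skew %.2f"%((s**3).mean()/s.std()**3))
if __name__=="__main__":
    def dark(c,p):
        g=c.sum(2); return g<np.median(g)*0.62
    def sat(c,p): return (c.max(2)-c.min(2))<0.25*c.max(2)
    def wood(c,p): return (c[...,2]>1.75*c[...,1])
    for n,bk in (("top",[(296,208,336,252),(198,224,228,256)]),("side",[(293,192,346,216),(266,274,316,298)])):
        for b in bk: seg(n,b,.004 if n=="side" else .006,dark)
    seg("top",(245,205,284,258),.006,sat); seg("side",(276,218,336,258),.006,sat)
    for b in((250,132,324,204),(186,132,240,206)): seg("top",b,.02,wood)
    for b in((188,180,284,236),(132,232,246,294)): seg("side",b,.02,wood)
    for n,box,zl in (("top",(340,145,385,190),(.06,.078)),("top",(345,205,390,245),(.08,.096)),("side",(250,140,292,185),(.062,.078)),("side",(312,140,350,190),(.08,.096)),("side",(220,292,245,330),(.05,.13)),("top",(130,210,165,240),(.1,.13)),("top",(130,160,170,196),(.015,.03)),("top",(410,205,448,242),(.015,.03)),("top",(250,132,324,204),(.014,.03)),("top",(186,132,240,206),(.014,.03))):
        P=D[n]["P"][box[1]:box[3],box[0]:box[2]].reshape(-1,3); q=P[(P[:,2]>zl[0])&(P[:,2]<zl[1])]
        if len(q)>5: 
            r=cv2.minAreaRect((q[:,:2]*1000).astype(np.float32)); cc=cv2.minEnclosingCircle((q[:,:2]*1000).astype(np.float32))
            print(n,box,len(q),np.round(r[0],1),np.round(r[1],1),"ang",round(r[2],1),"circ",np.round(cc[0],1),round(cc[1],1),"zmax %.3f"%q[:,2].max())
        else: print(n,box,len(q),P[:,2].max())
E
python3 meas.py
python3 - <<'E'
import cv2,numpy as np
a=cv2.imread("pics/top0.png")[125:265,190:390]; cv2.imwrite("pics/top0c.png",cv2.resize(a,None,fx=4,fy=4,interpolation=cv2.INTER_CUBIC))
E
```

```text
top (296, 208, 336, 252) n 138 rect c [452.6 -84.9] size [102.2  29.2] boxpts [[403.0, -105.0], [421.0, -128.0], [502.0, -65.0], [484.0, -42.0]] mean [452.1 -80.5] axdeg -146.1 skew 0.16
top (198, 224, 228, 256) n 82 rect c [429.5 230.5] size [71.4 19.3] boxpts [[394.0, 219.0], [405.0, 203.0], [464.0, 242.0], [454.0, 258.0]] mean [431.8 232.4] axdeg -145.2 skew 0.26
side (293, 192, 346, 216) n 141 rect c [452.  -80.7] size [102.7  32.5] boxpts [[400.0, -95.0], [417.0, -122.0], [504.0, -67.0], [487.0, -39.0]] mean [452.8 -79.8] axdeg -145.6 skew 0.10
side (266, 274, 316, 298) n 157 rect c [432.6 233.1] size [71.7 20.1] boxpts [[398.0, 219.0], [410.0, 203.0], [467.0, 247.0], [455.0, 263.0]] mean [433.8 236.6] axdeg -147.1 skew 0.21
top (245, 205, 284, 258) n 336 rect c [447.1  67.5] size [ 40.9 129.9] boxpts [[380.0, 80.0], [495.0, 19.0], [514.0, 55.0], [399.0, 116.0]] mean [442.1  68.5] axdeg 151.1 skew -0.17
side (276, 218, 336, 258) n 249 rect c [447.7  67.7] size [ 37.9 127.8] boxpts [[383.0, 83.0], [494.0, 20.0], [513.0, 53.0], [401.0, 116.0]] mean [442.   72.3] axdeg 150.6 skew -
[... 1261 characters left out ...]
[31.8 30.1] ang 62.7 circ [470.  419.2] 16.4 zmax 0.128
top (130, 160, 170, 196) 599 [621.3 424.9] [63.1 96.3] ang 19.7 circ [621.  424.2] 55.5 zmax 0.030
top (410, 205, 448, 242) 703 [ 457.1 -429.4] [91.5 93. ] ang 83.5 circ [ 457.4 -429.3] 47.6 zmax 0.030
top (250, 132, 324, 204) 403 [643.1  -4.2] [162.9 159.7] ang 6.7 circ [642.8  -4.8] 111.2 zmax 0.030
top (186, 132, 240, 206) 347 [648.8 227.2] [ 97.4 181. ] ang 83.4 circ [648.4 226.4] 100.2 zmax 0.030meas.py:8: RuntimeWarning: Degrees of freedom <= 0 for slice
  r=cv2.minAreaRect((p*1000).astype(np.float32)); mu=p.mean(0); w,V=np.linalg.eigh(np.cov(p.T)); a=V[:,1]; s=(p-mu)@a
  c *= np.true_divide(1, fact)
  c *= np.true_divide(1, fact)
```

View pics/top0c.png

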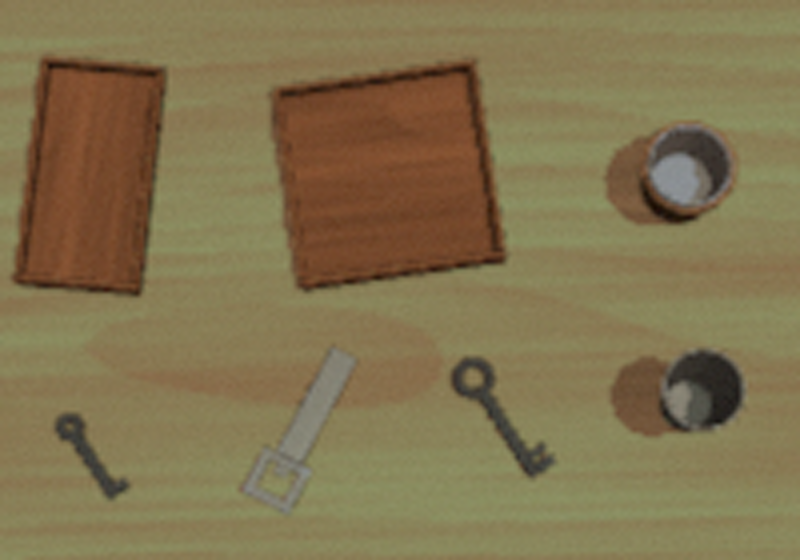

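The measurements agree with the given sizes: key about 103 x 31, opener 130 x 40, trays 163 x 160 and 181 x 97, cup rim about 0.07 high, tumbler rim 0.088. Everything is within reach. I'll start with the tumbler, at about (457,-225), to go into the cup at (628.5,-226).

Request:
carry_out:
  steps:
    - [26,40,-13,0,0,0,1]
    - [26,40,-13,0,0,0,1]
    - [26,40,-13,0,0,0,1]
    - [26,40,-13,0,0,0,1]
    - [26,40,-13,0,0,0,1]
    - [26,40,-13,0,0,0,1]
    - [26,40,-13,0,0,0,1]
    - [26,40,-13,0,0,0,1]
  squeeze: 30

```text
time_s: 0.9
tcp_pos: [0.4321, -0.2618, 0.3001]
tcp_rot: [[0.934, 0.358, -0.0], [0.358, -0.934, 0.0], [-0.0, -0.0, -1.0]]
force: [0.7, -0.8, 0.3]
finger_gap: 0.0856
gripper_force: 0.0
```

Request:
carry_out:
  steps:
    - [25,38,0,0,0,0,1]
    - [0,0,0,0,0,0,1]
    - [0,0,-26,0,0,0,1]
    - [0,0,-26,0,0,0,1]
    - [0,0,-25,0,0,0,1]
    - [0,0,0,0,0,0,1]

```text
time_s: 1.5
tcp_pos: [0.4549, -0.2252, 0.2204]
tcp_rot: [[0.934, 0.358, -0.006], [0.358, -0.934, 0.003], [-0.005, -0.005, -1.0]]
force: [-0.2, 0.1, 0.1]
finger_gap: 0.0856
gripper_force: 0.0
```

Request:
carry_out:
  steps:
    - [1,0,0,0,0,0,1]
    - [0,0,0,0,0,0,-1]
    - [0,0,0,0,0,0,-1]
    - [0,0,0,0,0,0,-1]
    - [0,0,0,0,0,0,-1]
    - [0,0,0,0,0,0,-1]
    - [0,0,0,0,0,0,-1]

```text
time_s: 2.2
tcp_pos: [0.4583, -0.2258, 0.2254]
tcp_rot: [[0.934, 0.358, 0.003], [0.358, -0.934, -0.001], [0.002, 0.002, -1.0]]
force: [-1.2, 1.6, 5.5]
finger_gap: 0.0587
gripper_force: 31.3
```

Request:
carry_out:
  steps:
    - [0,0,10,0,0,0,-1]
    - [0,0,20,0,0,0,-1]
    - [0,0,30,0,0,0,-1]
    - [0,0,30,0,0,0,-1]
    - [0,0,10,0,0,0,-1]
    - [0,0,0,0,0,0,-1]
  squeeze: 40

```text
time_s: 2.8
tcp_pos: [0.458, -0.2258, 0.3257]
tcp_rot: [[0.934, 0.358, 0.003], [0.358, -0.934, -0.002], [0.003, 0.003, -1.0]]
force: [-0.9, -0.3, -1.6]
finger_gap: 0.0579
gripper_force: 43.2
```

Request:
carry_out:
  steps:
    - [20,0,0,0,0,0,-1]
    - [35,0,0,0,0,0,-1]
    - [40,0,0,0,0,0,-1]
    - [40,0,0,0,0,0,-1]
    - [25,0,0,0,0,0,-1]
    - [11,0,0,0,0,0,-1]
    - [0,0,0,0,0,0,-1]
    - [0,0,0,0,0,0,-1]

```text
time_s: 3.6
tcp_pos: [0.628, -0.2256, 0.3218]
tcp_rot: [[0.934, 0.358, -0.003], [0.358, -0.934, 0.001], [-0.002, -0.002, -1.0]]
force: [-0.1, -0.5, -0.5]
finger_gap: 0.0581
gripper_force: 43.2
```

Run:
```python
from h import *
s,R,t,K=snap("side"); np.savez("side1.npz",P=cloud(s,R,t,K),c=s["color"],R=R,t=t,K=K)
cv2.imwrite("pics/side1.png",cv2.resize(s["color"][60:200,200:360],None,fx=5,fy=4,interpolation=cv2.INTER_CUBIC))
s,R,t,K=snap("top"); np.savez("top1.npz",P=cloud(s,R,t,K),c=s["color"],R=R,t=t,K=K)
print(telemetry.get_state()["tcp_pos"],telemetry.get_state()["force"])
P=np.load("side1.npz")["P"]
for z in np.arange(.01,.22,.01):
    q=P[(abs(P[...,2]-z)<.005)&(abs(P[...,0]-.628)<.06)&(abs(P[...,1]+.226)<.06)]
    if len(q)>4: print("%.2f"%z,len(q),np.round(np.percentile(q[:,:2],[2,98],axis=0)*1000).tolist())
```

```text
[ 0.62771374 -0.22596013  0.32296114] [-0.24198598 -0.35565981 -1.03677973]
0.01 58 [[602.0, -223.0], [653.0, -196.0]]
0.02 61 [[600.0, -227.0], [651.0, -194.0]]
0.03 67 [[599.0, -225.0], [655.0, -192.0]]
0.04 64 [[598.0, -223.0], [657.0, -191.0]]
0.05 116 [[597.0, -255.0], [656.0, -190.0]]
0.06 159 [[596.0, -255.0], [659.0, -190.0]]
0.07 103 [[598.0, -256.0], [660.0, -192.0]]
0.10 38 [[609.0, -220.0], [643.0, -201.0]]
0.11 54 [[606.0, -227.0], [644.0, -199.0]]
0.12 53 [[605.0, -224.0], [647.0, -199.0]]
0.13 57 [[604.0, -220.0], [646.0, -199.0]]
0.14 64 [[604.0, -224.0], [648.0, -198.0]]
0.15 52 [[602.0, -223.0], [652.0, -194.0]]
0.16 64 [[602.0, -224.0], [649.0, -185.0]]
0.17 90 [[600.0, -251.0], [654.0, -183.0]]
0.18 124 [[600.0, -256.0], [657.0, -184.0]]
0.19 37 [[606.0, -258.0], [644.0, -181.0]]
0.20 20 [[597.0, -178.0], [619.0, -166.0]]
0.21 28 [[596.0, -195.0], [618.0, -167.0]]
```

View pics/side1.png

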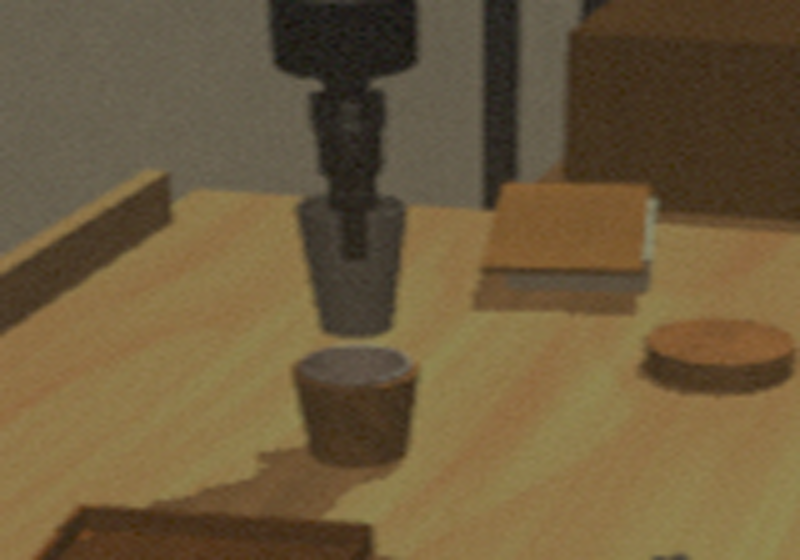

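The side view shows the tumbler hanging upright above the cup: tumbler bottom at crop row 330, cup mouth at rows 350-385. Next I'll fit both axes as cones with the known taper.

```bash
cat > cone.py <<'E'
from h import *
from scipy.optimize import least_squares
def fit(P,zlo,zhi,r0,r1,h,z0,c0,tilt=False):
    q=P[(P[...,2]>zlo)&(P[...,2]<zhi)&(np.hypot(P[...,0]-c0[0],P[...,1]-c0[1])<.045)]
    g=np.hypot(q[:,0]-c0[0],q[:,1]-c0[1]); R=r0+(r1-r0)*(q[:,2]-z0)/h
    q=q[abs(g-R)<.010]
    def f(p):
        x=p[0]+p[2]*(q[:,2]-zlo)*tilt; y=p[1]+p[3]*(q[:,2]-zlo)*tilt
        return np.hypot(q[:,0]-x,q[:,1]-y)-(r0+(r1-r0)*(q[:,2]-z0)/h)
    r=least_squares(f,[*c0,0,0],loss="soft_l1",f_scale=.002); return len(q),np.round(r.x*1000,1),round(1000*np.abs(f(r.x)).mean(),2)
if __name__=="__main__":
    P=np.load("side1.npz")["P"]
    q=P[(P[...,2]>.085)&(abs(P[...,0]-.627)<.015)&(abs(P[...,1]+.21)<.02)]
    print("tumbler lowest z",np.percentile(q[:,2],[0,1,3]))
    z0=.0975
    for tl in(0,1):
        print("cup",fit(P,.004,.066,.0285,.0365,.07,0,(.628,-.226),tl))
        print("tum",fit(P,.103,.155,.02,.0305,.088,z0,(.628,-.226),tl))
    P=np.load("top1.npz")["P"]; print("top cup",fit(P,.004,.075,.0285,.0365,.07,0,(.628,-.226)))
    P=np.load("top0.npz")["P"]; print("top0 cup",fit(P,.004,.066,.0285,.0365,.07,0,(.628,-.226)))
E
python3 cone.py
```

```text
tumbler lowest z [0.09580374 0.09742773 0.10112262]
cup (548, array([ 630.1, -225.8,    0. ,    0. ]), np.float64(2.59))
tum (290, array([ 628.2, -224.6,    0. ,    0. ]), np.float64(1.32))
cup (548, array([ 631. , -227.7,  -26.6,   58. ]), np.float64(2.5))
tum (290, array([ 628.2, -224.2,    1.8,  -18.4]), np.float64(1.32))
top cup (114, array([ 629.7, -228.9,    0. ,    0. ]), np.float64(2.96))
top0 cup (262, array([ 622.4, -223.9,    0. ,    0. ]), np.float64(3.82))
```

Run:
```python
from cone import *
P=np.load("side1.npz")["P"]; P0=np.load("side0.npz")["P"]
for A in(P,P0):
    for hi in(.045,.055): 
        B=A.copy(); B[...,2][B[...,1]<-.226]=9
        print("cup",fit(B,.006,hi,.0285,.0365,.07,0,(.628,-.226)))
print("tum0",fit(P0,.006,.08,.02,.0305,.088,0,(.457,-.225)))
# silhouette: project cone sides, compare edges in the side picture
d=np.load("side1.npz"); g=d["c"].astype(float).sum(2); K,R,t=d["K"],d["R"],d["t"]
Pz=d["P"]
for nm,zs,c in(("cup",(.02,.03,.04),(.628,-.226)),("tum",(.11,.12,.13,.14),(.628,-.2255))):
    for z in zs:
        p=R@np.array([c[0],c[1],z])+t; u,v=(K@p)[:2]/p[2]; v=int(round(v)); row=Pz[v]; r=30
        uu=np.arange(int(u)-r,int(u)+r)
        m=np.hypot(row[uu,0]-c[0],row[uu,1]-c[1])<.042
        m&=row[uu,2]>.003
        k=uu[m]; print(nm,z,"axis px %.1f"%u,"mask",k.min(),k.max(),"mid %.1f"%((k.min()+k.max())/2),"mm/px %.2f"%(1000*p[2]/K[0,0]))
print("cam x axis",R[0])
```

```text
cup (240, array([ 630.4, -226.8,    0. ,    0. ]), np.float64(1.33))
cup (311, array([ 630.4, -226.6,    0. ,    0. ]), np.float64(1.35))
cup (241, array([ 630.8, -226.4,    0. ,    0. ]), np.float64(1.35))
cup (314, array([ 630.7, -226.4,    0. ,    0. ]), np.float64(1.38))
tum0 (496, array([ 459.2, -223.8,    0. ,    0. ]), np.float64(1.43))
cup 0.02 axis px 271.5 mask 260 281 mid 270.5 mm/px 2.86
cup 0.03 axis px 271.4 mask 260 281 mid 270.5 mm/px 2.85
cup 0.04 axis px 271.3 mask 259 282 mid 270.5 mm/px 2.84
tum 0.11 axis px 270.5 mask 263 278 mid 270.5 mm/px 2.76
tum 0.12 axis px 270.4 mask 262 278 mid 270.0 mm/px 2.74
tum 0.13 axis px 270.3 mask 262 278 mid 270.0 mm/px 2.73
tum 0.14 axis px 270.2 mask 261 279 mid 270.0 mm/px 2.72
cam x axis [-0.95138868 -0.30763022 -0.01494106]
```

Request:
carry_out:
  steps:
    - [2,-2,-10,0,0,0,-1]
    - [0,0,-14,0,0,0,-1]
    - [0,0,-14,0,0,0,-1]
    - [0,0,-12,0,0,0,-1]
    - [0,0,-8,0,0,0,-1]
    - [0,0,-4,0,0,0,-1]
    - [0,0,0,0,0,0,-1]
    - [0,0,0,0,0,0,-1]

```text
time_s: 4.5
tcp_pos: [0.6308, -0.2277, 0.2622]
tcp_rot: [[0.934, 0.358, 0.001], [0.358, -0.934, -0.0], [0.001, 0.0, -1.0]]
force: [0.7, -0.5, -0.8]
finger_gap: 0.058
gripper_force: 43.2
```

Request:
carry_out:
  steps:
    - [0,0,-4,0,0,0,-1]
    - [0,0,-4,0,0,0,-1]
    - [0,0,-3,0,0,0,-1]
    - [0,0,-2,0,0,0,-1]
    - [0,0,-1,0,0,0,-1]
    - [0,0,0,0,0,0,-1]
    - [0,0,0,0,0,0,-1]

```text
time_s: 5.2
tcp_pos: [0.6306, -0.2276, 0.2478]
tcp_rot: [[0.934, 0.358, 0.0], [0.358, -0.934, 0.0], [0.0, 0.0, -1.0]]
force: [-0.4, -0.2, -1.2]
finger_gap: 0.058
gripper_force: 43.2
```

Request:
carry_out:
  steps:
    - [0,0,-1,0,0,0,-1]
    - [0,0,-1,0,0,0,-1]
    - [0,0,-1,0,0,0,-1]
    - [0,0,0,0,0,0,-1]

```text
time_s: 5.6
tcp_pos: [0.6305, -0.2276, 0.2445]
tcp_rot: [[0.934, 0.358, -0.0], [0.358, -0.934, 0.0], [-0.0, -0.0, -1.0]]
force: [-0.3, 0.6, -1.7]
finger_gap: 0.0581
gripper_force: 43.2
```

Request:
carry_out:
  steps:
    - [0,0,-0.5,0,0,0,-1]
    - [0,0,-0.5,0,0,0,-1]
    - [0,0,-0.5,0,0,0,-1]
    - [0,0,0,0,0,0,-1]

```text
time_s: 6.0
tcp_pos: [0.6307, -0.2275, 0.2437]
tcp_rot: [[0.934, 0.358, 0.001], [0.358, -0.934, 0.0], [0.001, 0.0, -1.0]]
force: [-1.0, 1.2, 3.2]
finger_gap: 0.0577
gripper_force: 43.5
```

Request:
carry_out:
  steps:
    - [0,0,0,0,0,0,0.4]
    - [0,0,0,0,0,0,0.45]
    - [0,0,0,0,0,0,0.6]
    - [0,0,0,0,0,0,0.8]
    - [0,0,0,0,0,0,1]
    - [0,0,0,0,0,0,1]

```text
time_s: 6.6
tcp_pos: [0.6306, -0.2277, 0.2432]
tcp_rot: [[0.934, 0.358, 0.0], [0.358, -0.934, 0.0], [0.0, -0.0, -1.0]]
force: [-1.0, 0.6, -0.0]
finger_gap: 0.0855
gripper_force: 0.0
```

Request:
carry_out:
  steps:
    - [0,0,10,0,0,0,1]
    - [0,0,20,0,0,0,1]
    - [0,0,30,0,0,0,1]
    - [0,0,10,0,0,0,1]
    - [0,0,0,0,0,0,1]

```text
time_s: 7.1
tcp_pos: [0.6312, -0.2277, 0.316]
tcp_rot: [[0.934, 0.358, 0.004], [0.358, -0.934, -0.001], [0.004, 0.003, -1.0]]
force: [-0.5, -0.5, 0.2]
finger_gap: 0.0855
gripper_force: 0.0
```

Run:
```python
from cone import *
s,R,t,K=snap("side"); P=cloud(s,R,t,K)
B=P.copy(); B[...,2][B[...,1]<-.226]=9
print("cup",fit(B,.006,.055,.0285,.0365,.07,0,(.63,-.226)))
print("tum",fit(B,.077,.100,.02,.0305,.088,.018,(.63,-.226)))
q=P[(abs(P[...,0]-.63)<.04)&(abs(P[...,1]+.226)<.04)&(P[...,2]<.13)]
print("rim",np.percentile(q[:,2],[97,99,100]))
```

```text
cup (309, array([ 630.6, -226.7,    0. ,    0. ]), np.float64(1.34))
tum (141, array([ 630.9, -225.6,    0. ,    0. ]), np.float64(1.48))
rim [0.1045981  0.10566469 0.10788632]
```

The tumbler sits in the cup with its axis about 1 mm off the cup's and its rim at 106 mm. Next is the long key, grip point (448,-85).

Request:
carry_out:
  steps:
    - [-36.6,28.6,-14,0,0,0.04,-0.2]
    - [-36.6,28.6,-14,0,0,0.04,-0.2]
    - [-36.6,28.6,-14,0,0,0.04,-0.2]
    - [-36.6,28.6,-14,0,0,0.04,-0.2]
    - [-36.6,28.6,-14,0,0,0.04,-0.2]
    - [0,0,-30,0,0,0,-0.2]
    - [0,0,0,0,0,0,-0.2]
    - [0,0,0,0,0,0,-0.2]
  squeeze: 30

```text
time_s: 7.95
tcp_pos: [0.4476, -0.085, 0.2128]
tcp_rot: [[0.844, 0.536, -0.002], [0.536, -0.844, 0.001], [-0.001, -0.002, -1.0]]
force: [0.4, 0.2, 0.4]
finger_gap: 0.034
gripper_force: 0.0
```

Run:
```python
from h import *
s,R,t,K=snap("side"); cv2.imwrite("pics/key1.png",cv2.resize(s["color"][140:230,270:380],None,fx=6,fy=6,interpolation=cv2.INTER_CUBIC))
st=telemetry.get_state(); print(st["tcp_pos"],st["tcp_rot"][:,1],st["force"],st["finger_gap"])
```

```text
[ 0.44829094 -0.08515869  0.21359404] [ 5.35400560e-01 -8.44598227e-01 -2.74555479e-04] [ 0.65046499  0.2016363  -0.3326541 ] 0.03427956088567387
```

View pics/key1.png

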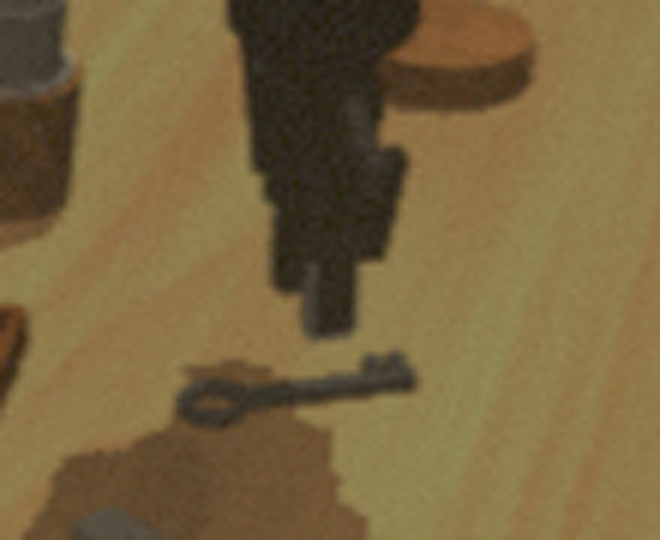

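The fingers (crop 330,330) stand over the bare middle of the shaft (240-360), so I'll descend and grip.

Request:
carry_out:
  steps:
    - [0,0,-20,0,0,0,-0.2]
    - [0,0,-13,0,0,0,-0.2]
    - [0,0,-5,0,0,0,-0.2]
    - [0,0,0,0,0,0,-0.2]
    - [0,0,0,0,0,0,-1]
    - [0,0,0,0,0,0,-1]
    - [0,0,0,0,0,0,-1]
    - [0,0,0,0,0,0,-1]

```text
time_s: 8.8
tcp_pos: [0.448, -0.0847, 0.1759]
tcp_rot: [[0.844, 0.536, 0.001], [0.536, -0.844, -0.0], [0.001, 0.001, -1.0]]
force: [-1.2, 0.4, 5.2]
finger_gap: 0.0087
gripper_force: 31.4
```

Request:
carry_out:
  steps:
    - [0,0,15,0,0,0,-1]
    - [0,0,35,0,0,0,-1]
    - [0,0,10,0,0,0,-1]
    - [0,0,0,0,0,0,-1]

```text
time_s: 9.2
tcp_pos: [0.4482, -0.0847, 0.2367]
tcp_rot: [[0.844, 0.536, 0.003], [0.536, -0.844, -0.001], [0.002, 0.003, -1.0]]
force: [0.7, 0.8, -0.2]
finger_gap: 0.0087
gripper_force: 30.7
```

Request:
carry_out:
  steps:
    - [20,5,0,0,0,-0.05,-1]
    - [40,10,0,0,0,-0.09,-1]
    - [40,10,0,0,0,-0.09,-1]
    - [40,10,0,0,0,-0.09,-1]
    - [34,7,0,0,0,-0.08,-1]
    - [20,5,0,0,0,-0.045,-1]
    - [0,0,0,0,0,0,-1]
    - [0,0,0,0,0,0,-1]

```text
time_s: 10.0
tcp_pos: [0.6409, -0.0374, 0.2331]
tcp_rot: [[0.993, 0.122, -0.003], [0.122, -0.993, 0.0], [-0.003, -0.0, -1.0]]
force: [-0.2, -1.0, -0.7]
finger_gap: 0.0088
gripper_force: 30.7
```

Run:
```python
from h import *
s,R,t,K=snap("side"); a=cv2.resize(s["color"][130:240,180:310],None,fx=3,fy=4,interpolation=cv2.INTER_CUBIC)
s,R,t,K=snap("top"); b=cv2.resize(s["color"][130:240,240:340],None,fx=4,fy=4,interpolation=cv2.INTER_CUBIC)
cv2.imwrite("pics/key2.png",np.hstack([a,b]))
st=telemetry.get_state(); print(st["tcp_pos"],st["tcp_rot"][:,1],st["force"],st["finger_gap"])
```

```text
[ 0.64054923 -0.03814064  0.23401841] [ 1.20803179e-01 -9.92676476e-01  7.07266166e-05] [-0.98227343 -0.28979786 -1.76660295] 0.008643245400562506
```

View pics/key2.png

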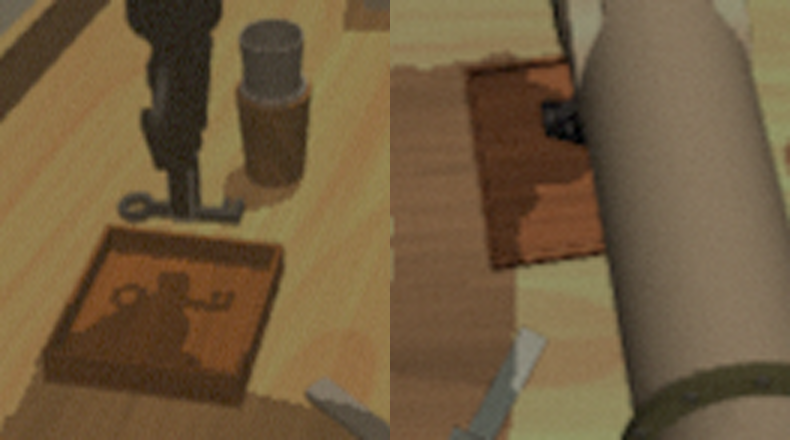

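The key is held level over the square tray (bow at crop (135,207), bit at (240,212)), and the tumbler is upright in the cup. I'll lower the key.

Request:
carry_out:
  steps:
    - [0,0,-20,0,0,0,-1]
    - [0,0,-17,0,0,0,-1]
    - [0,0,-9,0,0,0,-1]
    - [0,0,-4,0,0,0,-1]
    - [0,0,-1,0,0,0,-1]
    - [0,0,-1,0,0,0,-1]
    - [0,0,0,0,0,0,-1]
    - [0,0,0,0,0,0,-1]

```text
time_s: 10.9
tcp_pos: [0.6418, -0.0376, 0.1838]
tcp_rot: [[0.993, 0.121, 0.001], [0.121, -0.993, -0.0], [0.001, 0.0, -1.0]]
force: [0.8, -0.5, -0.4]
finger_gap: 0.0088
gripper_force: 30.7
```

Request:
carry_out:
  steps:
    - [0,0,-1,0,0,0,-1]
    - [0,0,-1,0,0,0,-1]
    - [0,0,-1,0,0,0,-1]
    - [0,0,0,0,0,0,-1]

```text
time_s: 11.3
tcp_pos: [0.6416, -0.0376, 0.1809]
tcp_rot: [[0.993, 0.121, 0.0], [0.121, -0.993, -0.0], [0.0, 0.0, -1.0]]
force: [-3.6, -0.2, 4.9]
finger_gap: 0.0086
gripper_force: 31.4
```

Request:
carry_out:
  steps:
    - [0,0,0,0,0,0,-0.4]
    - [0,0,0,0,0,0,-0.35]
    - [0,0,0,0,0,0,-0.35]
    - [0,0,15,0,0,0,-0.35]
    - [0,0,30,0,0,0,-0.35]
    - [0,0,15,0,0,0,-0.35]
    - [0,0,0,0,0,0,-0.35]

```text
time_s: 12.0
tcp_pos: [0.6428, -0.0375, 0.2441]
tcp_rot: [[0.993, 0.12, 0.006], [0.12, -0.993, -0.0], [0.006, 0.001, -1.0]]
force: [1.8, 0.4, 0.1]
finger_gap: 0.0279
gripper_force: 0.0
```

Request:
carry_out:
  steps:
    - [-27,33.6,0,0,0,0.055,-0.2]
    - [-27,33.6,0,0,0,0.055,-0.2]
    - [-27,33.6,0,0,0,0.055,-0.2]
    - [-27,33.6,0,0,0,0.055,-0.2]
    - [-27,33.6,0,0,0,0.055,-0.2]
    - [-27,33.6,0,0,0,0.055,-0.2]
    - [-27,33.6,0,0,0,0.055,-0.2]
    - [-26,33.6,0,0,0,0.055,-0.2]

```text
time_s: 12.8
tcp_pos: [0.425, 0.2321, 0.2398]
tcp_rot: [[0.846, 0.534, -0.0], [0.534, -0.846, -0.0], [-0.0, 0.0, -1.0]]
force: [0.5, 1.2, -0.3]
finger_gap: 0.0342
gripper_force: 0.0
```

Request:
carry_out:
  steps:
    - [0,0,-20,0,0,0,-0.2]
    - [0,0,-10,0,0,0,-0.2]
    - [0,0,0,0,0,0,-0.2]
    - [0,0,0,0,0,0,-0.2]

```text
time_s: 13.2
tcp_pos: [0.4272, 0.2302, 0.2099]
tcp_rot: [[0.848, 0.53, -0.001], [0.53, -0.848, -0.001], [-0.001, -0.0, -1.0]]
force: [0.5, -0.1, 0.4]
finger_gap: 0.0343
gripper_force: 0.0
```

Run:
```python
from h import *
s,R,t,K=snap("side"); cv2.imwrite("pics/key3.png",cv2.resize(s["color"][160:320,180:340],None,fx=4,fy=3.7,interpolation=cv2.INTER_CUBIC))
st=telemetry.get_state(); print(st["tcp_pos"],st["tcp_rot"][:,1],st["force"],st["finger_gap"])
```

```text
[0.42736823 0.2303421  0.21034967] [ 5.30088427e-01 -8.47942366e-01  6.44175837e-05] [ 0.20645626 -1.2018196   0.51796692] 0.03441629167032408
```

View pics/key3.png

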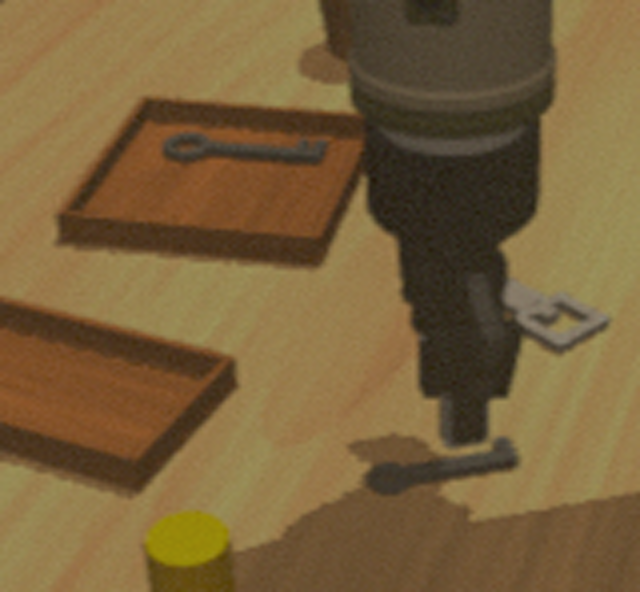

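The long key lies flat in the tray. The fingers (465,440) stand over the short key's bare shaft (400-490).

Request:
carry_out:
  steps:
    - [0,0,-18,0,0,0,-0.2]
    - [0,0,-12,0,0,0,-0.2]
    - [0,0,-4,0,0,0,-0.2]
    - [0,0,0,0,0,0,-0.2]
    - [0,0,0,0,0,0,-1]
    - [0,0,0,0,0,0,-1]
    - [0,0,0,0,0,0,-1]
    - [0,0,0,0,0,0,-1]

```text
time_s: 14.05
tcp_pos: [0.4269, 0.2314, 0.1768]
tcp_rot: [[0.847, 0.532, 0.001], [0.532, -0.847, 0.0], [0.001, 0.0, -1.0]]
force: [0.1, -0.1, 4.3]
finger_gap: 0.0085
gripper_force: 30.9
```

Request:
carry_out:
  steps:
    - [0,0,15,0,0,0,-1]
    - [0,0,30,0,0,0,-1]
    - [0,0,15,0,0,0,-1]
    - [0,0,0,0,0,0,-1]

```text
time_s: 14.45
tcp_pos: [0.4273, 0.2317, 0.2383]
tcp_rot: [[0.847, 0.532, 0.004], [0.532, -0.847, 0.002], [0.004, 0.001, -1.0]]
force: [0.4, 0.9, -0.8]
finger_gap: 0.0084
gripper_force: 30.3
```

Request:
carry_out:
  steps:
    - [26,-25.5,0,0,0,-0.055,-1]
    - [26,-25.5,0,0,0,-0.055,-1]
    - [26,-25.5,0,0,0,-0.055,-1]
    - [26,-25.5,0,0,0,-0.055,-1]
    - [26,-25.5,0,0,0,-0.055,-1]
    - [26,-25.5,0,0,0,-0.055,-1]
    - [26,-25.5,0,0,0,-0.055,-1]
    - [25,-25.5,0,0,0,-0.055,-1]

```text
time_s: 15.25
tcp_pos: [0.6342, 0.0259, 0.2346]
tcp_rot: [[0.993, 0.118, -0.002], [0.118, -0.993, -0.0], [-0.002, 0.0, -1.0]]
force: [0.9, 0.3, -1.3]
finger_gap: 0.0087
gripper_force: 30.3
```

Request:
carry_out:
  steps:
    - [0,0,0,0,0,0,-1]
    - [0,0,-18,0,0,0,-1]
    - [0,0,-17,0,0,0,-1]
    - [0,0,-9,0,0,0,-1]
    - [0,0,-5,0,0,0,-1]
    - [0,0,0,0,0,0,-1]
    - [0,0,0,0,0,0,-1]

```text
time_s: 15.95
tcp_pos: [0.6338, 0.0273, 0.1877]
tcp_rot: [[0.993, 0.121, 0.001], [0.121, -0.993, 0.0], [0.001, 0.0, -1.0]]
force: [0.4, 0.5, -0.3]
finger_gap: 0.0086
gripper_force: 30.3
```

Contact is expected at about 0.1818.

Request:
carry_out:
  steps:
    - [0,0,-2,0,0,0,-1]
    - [0,0,-2,0,0,0,-1]
    - [0,0,-1,0,0,0,-1]
    - [0,0,-1,0,0,0,-1]
    - [0,0,0,0,0,0,-1]

```text
time_s: 16.45
tcp_pos: [0.6336, 0.0272, 0.1819]
tcp_rot: [[0.993, 0.12, 0.0], [0.12, -0.993, -0.0], [0.0, 0.0, -1.0]]
force: [-2.9, 0.4, 5.5]
finger_gap: 0.0086
gripper_force: 30.9
```

Request:
carry_out:
  steps:
    - [0,0,0,0,0,0,-0.4]
    - [0,0,0,0,0,0,-0.35]
    - [0,0,0,0,0,0,-0.35]
    - [0,0,15,0,0,0,-0.35]
    - [0,0,30,0,0,0,-0.35]
    - [0,0,15,0,0,0,-0.35]
    - [0,0,0,0,0,0,-0.35]

```text
time_s: 17.15
tcp_pos: [0.6348, 0.0274, 0.245]
tcp_rot: [[0.993, 0.121, 0.006], [0.121, -0.993, 0.0], [0.006, 0.0, -1.0]]
force: [0.7, -0.9, 0.8]
finger_gap: 0.0279
gripper_force: 0.0
```

Request:
carry_out:
  steps:
    - [-31,6.7,0,0,0,-0.105,0.2]
    - [-31,6.7,0,0,0,-0.105,0.2]
    - [-31,6.7,0,0,0,-0.105,0.2]
    - [-31,6.7,0,0,0,-0.105,0.2]
    - [-31,6.7,0,0,0,-0.105,0.2]
    - [-31,6.7,0,0,0,-0.105,0.2]
    - [0,0,-30,0,0,0,0.2]
    - [0,0,0,0,0,0,0.2]

```text
time_s: 17.95
tcp_pos: [0.4454, 0.0672, 0.2087]
tcp_rot: [[0.874, -0.487, -0.005], [-0.487, -0.874, -0.001], [-0.004, 0.003, -1.0]]
force: [-0.5, 0.7, -1.0]
finger_gap: 0.051
gripper_force: 0.0
```

Run:
```python
from h import *
s,R,t,K=snap("side"); cv2.imwrite("pics/op1.png",cv2.resize(s["color"][140:280,180:360],None,fx=4,fy=4,interpolation=cv2.INTER_CUBIC))
st=telemetry.get_state(); print(st["tcp_pos"],st["tcp_rot"][:,1],st["force"],st["finger_gap"])
```

```text
[0.44659808 0.06717323 0.21010072] [-0.48677361 -0.87352559  0.00212327] [ 0.63805732 -0.34775129  0.5685176 ] 0.05151627547845718
```

View pics/op1.png

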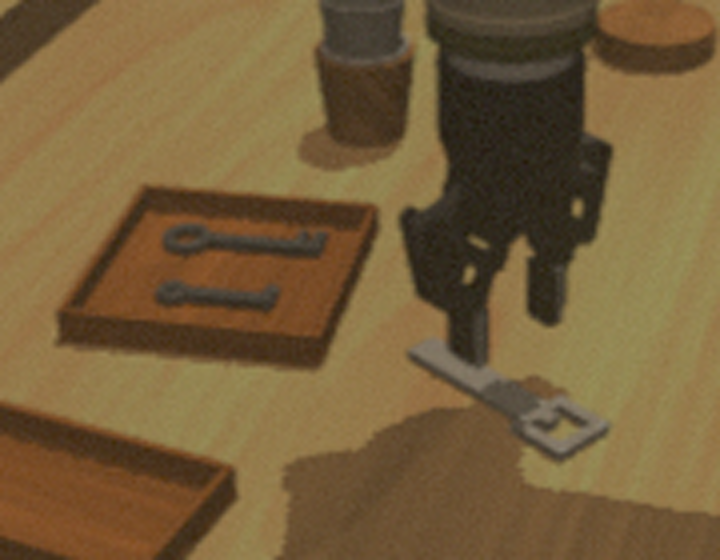

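Both keys lie flat and apart. The fingers straddle the opener's handle, so I'll descend.

Request:
carry_out:
  steps:
    - [0,0,-18,0,0,0,0.2]
    - [0,0,-13,0,0,0,0.2]
    - [0,0,-6,0,0,0,0.2]
    - [0,0,0,0,0,0,0.2]
    - [0,0,0,0,0,0,-1]
    - [0,0,0,0,0,0,-1]
    - [0,0,0,0,0,0,-1]
    - [0,0,0,0,0,0,-1]
  squeeze: 40

```text
time_s: 18.8
tcp_pos: [0.4481, 0.0674, 0.1751]
tcp_rot: [[0.873, -0.487, 0.002], [-0.487, -0.873, 0.0], [0.002, -0.001, -1.0]]
force: [-1.8, -0.4, 6.2]
finger_gap: 0.0201
gripper_force: 39.4
```

Request:
carry_out:
  steps:
    - [0,0,15,0,0,0,-1]
    - [0,0,30,0,0,0,-1]
    - [0,0,15,0,0,0,-1]
    - [0,0,0,0,0,0,-1]

```text
time_s: 19.2
tcp_pos: [0.4486, 0.0676, 0.2365]
tcp_rot: [[0.873, -0.488, 0.005], [-0.488, -0.873, 0.001], [0.004, -0.003, -1.0]]
force: [0.5, 0.3, -1.3]
finger_gap: 0.0204
gripper_force: 39.5
```

Request:
carry_out:
  steps:
    - [28.6,22.8,0,0,0,0.056,-1]
    - [28.6,22.8,0,0,0,0.056,-1]
    - [28.6,22.8,0,0,0,0.056,-1]
    - [28.6,22.8,0,0,0,0.056,-1]
    - [28.6,22.8,0,0,0,0.056,-1]
    - [28.6,22.8,0,0,0,0.056,-1]
    - [28.6,22.8,0,0,0,0.056,-1]
    - [0,0,0,0,0,0,-1]

```text
time_s: 20.0
tcp_pos: [0.649, 0.2303, 0.2314]
tcp_rot: [[0.994, -0.112, -0.002], [-0.112, -0.994, 0.002], [-0.002, -0.002, -1.0]]
force: [-0.1, -0.1, -1.3]
finger_gap: 0.0206
gripper_force: 39.6
```

Request:
carry_out:
  steps:
    - [0,0,-18,0,0,0,-1]
    - [0,0,-10,0,0,0,-1]
    - [0,0,0,0,0,0,-1]

```text
time_s: 20.3
tcp_pos: [0.6466, 0.2261, 0.2031]
tcp_rot: [[0.993, -0.117, -0.005], [-0.117, -0.993, -0.002], [-0.004, 0.003, -1.0]]
force: [-0.3, -0.1, -1.3]
finger_gap: 0.0202
gripper_force: 39.6
```

Run:
```python
from h import *
s,R,t,K=snap("side"); cv2.imwrite("pics/op2.png",cv2.resize(s["color"][190:310,110:270],None,fx=4,fy=4,interpolation=cv2.INTER_CUBIC))
st=telemetry.get_state(); print(st["tcp_pos"],st["tcp_rot"][:,1],st["force"],st["finger_gap"])
```

```text
[0.64707486 0.22625905 0.20463937] [-0.11734237 -0.99309019  0.00162398] [ 0.37568565  0.34830027 -0.81792794] 0.020560994911978176
```

View pics/op2.png

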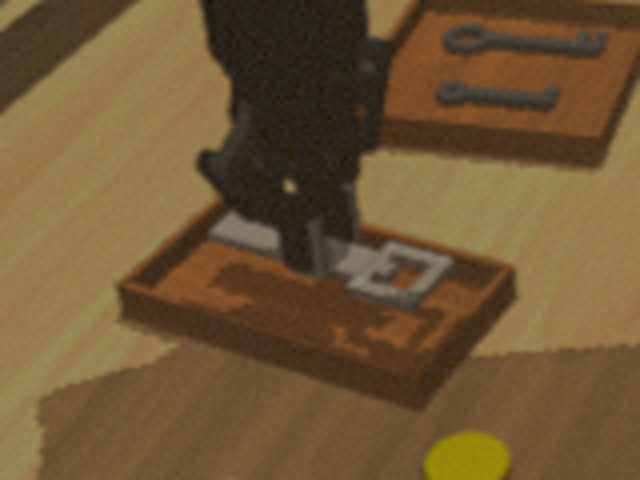

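The opener hangs level over the long tray and lined up with it (its offset in the picture is parallax from about 30 mm of height). I'll lower it to about 0.180.

Request:
carry_out:
  steps:
    - [0,0,-10,0,0,0,-1]
    - [0,0,-6,0,0,0,-1]
    - [0,0,-3,0,0,0,-1]
    - [0,0,-2,0,0,0,-1]
    - [0,0,-1,0,0,0,-1]
    - [0,0,-1,0,0,0,-1]
    - [0,0,0,0,0,0,-1]

```text
time_s: 21.05
tcp_pos: [0.6478, 0.227, 0.1833]
tcp_rot: [[0.993, -0.117, 0.0], [-0.117, -0.993, 0.0], [0.0, -0.0, -1.0]]
force: [-0.5, -0.7, -1.4]
finger_gap: 0.0201
gripper_force: 39.6
```

Request:
carry_out:
  steps:
    - [0,0,-1,0,0,0,-1]
    - [0,0,-1,0,0,0,-1]
    - [0,0,-1,0,0,0,-1]
    - [0,0,-0.5,0,0,0,-1]
    - [0,0,0,0,0,0,-1]

```text
time_s: 21.55
tcp_pos: [0.6478, 0.227, 0.1803]
tcp_rot: [[0.993, -0.117, 0.0], [-0.117, -0.993, 0.0], [0.0, -0.0, -1.0]]
force: [-2.9, -0.2, 5.1]
finger_gap: 0.0206
gripper_force: 40.1
```

Request:
carry_out:
  steps:
    - [0,0,0,0,0,0,-0.35]
    - [0,0,0,0,0,0,-0.25]
    - [0,0,0,0,0,0,-0.25]
    - [0,0,15,0,0,0,-0.25]
    - [0,0,30,0,0,0,-0.25]
    - [0,0,40,0,0,0,-0.25]
    - [0,0,40,0,0,0,-0.25]
    - [0,0,0,0,0,0,-0.25]

```text
time_s: 22.35
tcp_pos: [0.6492, 0.2279, 0.3136]
tcp_rot: [[0.993, -0.117, 0.012], [-0.117, -0.993, 0.005], [0.011, -0.006, -1.0]]
force: [0.6, 0.4, 1.0]
finger_gap: 0.0321
gripper_force: 0.0
```

Request:
carry_out:
  steps:
    - [-30,0,25,0,0,0,0]
    - [-30,0,25,0,0,0,0]
    - [-30,0,25,0,0,0,0]
    - [-30,0,25,0,0,0,0]
    - [0,0,0,0,0,0,0]
    - [0,0,0,0,0,0,0]
    - [0,0,0,0,0,0,0]

```text
time_s: 23.05
tcp_pos: [0.5283, 0.2264, 0.404]
tcp_rot: [[0.993, -0.118, -0.001], [-0.118, -0.993, -0.001], [-0.0, 0.001, -1.0]]
force: [-0.7, -0.2, -0.4]
finger_gap: 0.0431
gripper_force: 0.0
```

Run:
```python
from h import *
s,R,t,K=snap("side"); cv2.imwrite("pics/end.png",s["color"])
P=cloud(s,R,t,K)
for n,c in(("opener",(.648,.227)),("tray keys",(.643,-.0045))):
    q=P[(abs(P[...,0]-c[0])<.06)&(abs(P[...,1]-c[1])<.035)]; print(n,np.percentile(q[:,2],[2,50,98]))
st=telemetry.get_state(); print(st["tcp_pos"],st["force"],abs(st["qd"]).max())
```

```text
opener [0.00295958 0.00639021 0.01477233]
tray keys [0.00263304 0.00523892 0.01380106]
[0.52840528 0.22631675 0.40353091] [-0.35590118  0.73899102  0.33302626] 0.011424521314295713
```

View pics/end.png

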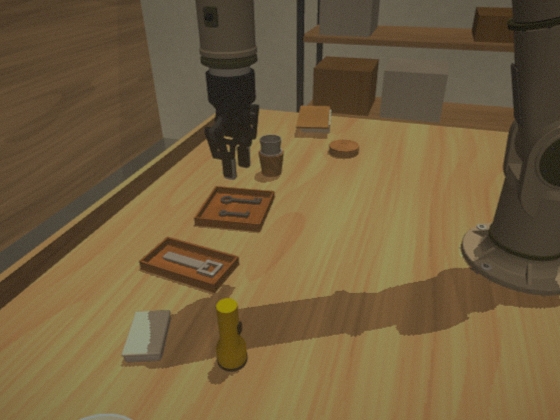

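The final view shows both keys in the square tray (235,207), the opener in the long tray (192,263) and the tumbler upright in the cup (270,155). The tin, torch and coasters have not moved, and the arm is clear of everything.

```bash
python3 -c "
from bench import job; print(job.job_done())"
```

```text
the job is handed in; nothing more can be done
None
```

I handed the job in at about 23 s: both keys lie flat in the square tray, the opener lies flat in the long tray, and the tumbler is nested upright in the cup with the bystanders untouched; the verdict itself was not shown.

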